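# Unlock the specimen carrier on the receiving rail and present its shackle

## Robot

A 6-joint arm with a two-finger parallel gripper is mounted at the origin on a cart in front of the work surface, level with it; the furniture and walls round the work are solid. World frame = base frame: x ahead of the robot, y to its left, z up, the work surface at z = 0. Lengths are in mm, angles in rad, forces in N, time in s.
With the tool pointing down it reaches from about 300 to 775 mm from the base axis. Payload 14.6 kg.
Tool frame: the origin (TCP) lies midway between the tips of the shut fingers; the grasp point (between the pads) lies 19 mm behind it; z points along the fingers, y is the line along which they close (so a half turn about z gives the same grasp; the last joint's range is limited). The gripper opens to 94 mm and grips with 3 to 60 N. Pads are 16 mm wide; open, the fingers measure 119 mm over their backs; the gripper's body (75 mm by 177 mm) begins 78 mm behind the grasp point.
Start: joints at [1.275, 0.3, 1.521, -0, 1.321, -0.067], TCP at [124.743, 535.657, 205.446] pointing down, gripper open.
Joint ranges: [-3.03, 3.03], [-0.79, 2.21], [0.23, 2.52], [-1.04, 4.18], [0, 3.07], [-2.55, 2.55]. Speed limits (rad/s): [2.22, 2.22, 2.57, 3.14, 3.14, 3.14].

## Interface

Orientations are given as [roll, pitch, yaw] about the fixed x, y, z axes, in that order (R = Rz(yaw) Ry(pitch) Rx(roll)).
In Python, from cell import manip gives the robot as it stands.
- The arm moves only by the shell command python3 -m creep 'ROWS' [OPENING] [FORCE]. ROWS is text: rows parted by semicolons, each of 6 numbers parted by spaces: the shift along the tool's x, y, z normalised to -1 to 1, where 1 is 4 cm, then the turn, a rotation vector about the tool's x, y, z normalised to -1 to 1, where 1 is pi rad. In form: dx dy dz ax ay az; .... A call has 1 to 20 rows; each row shifts and turns the commanded pose from where the row before left it, along the tool's axes as they then stand; what a row does not reach is not made up. A row lasts 1/8 s, in which the tool goes at most 62.5 mm and 10.7 degrees, less where a joint would pass 70% of its speed; a pose out of reach is approached as far as the arm can. A call with a number of a shift or a turn outside -1 to 1 is refused whole. A call with a gripper value outside its range is refused whole. OPENING is the closure, from 0 (fully open) to 1 (shut), set as the call begins (- or left out, the last holds). The fingers move at their own pace and stop on an object; FORCE is the grip in N (left out, the last holds). Time passes only in rows, so rows that do not move let the fingers close. It gives the time, the measured TCP pose, the force, the opening and the grip force at its end, in the units of the state.
- manip.read_state(): the state, without advancing time (a new reading comes with each control period).
- manip.camera(name): name is "side" or "top"; returns a dict with "color" (400x640x3 uint8, red, green, blue), "range_z" (400x640 float32, mm along the optical axis (not along the pixel's ray), 0 where there is no reading), "camera_matrix" (3x3 intrinsics, pixels), "k1" (the pictures are not rectified: a ray, as slopes to the right and down, at radius r is drawn at 1 + k1 r^2 times it, then the intrinsics apply), "T" (4x4, takes a point from camera to world coordinates). Camera axes: x right, y down, z forward; pixel columns grow to the right and rows downward; lengths in mm; the calibration is good to about 2 mm. A picture is of the moment at which its call begins.
- manip.sign_off(): hands the job in; it is judged then, once.
The state is a dict: "clock": time; "joints": joint angles; "qd": joint speeds; "effort": joint torques, N m; "eef_pos": TCP position; "eef_rot": TCP orientation; "wrist_force": force on the tool from outside, world axes, zero at the start; "moment": the same for the moment, N m; "finger_gap": finger opening in mm; "finger_force": force on a finger pad.
Only numpy, scipy, OpenCV 4.12 (cv2) and the standard library are available. Lean on these libraries where they do the work, as an engineer would, in place of code of your own. Each camera call takes 0.05 s, during which the arm holds its last target. There are 200 camera calls.

## Task

A locked specimen carrier is parked under the reader arch of the receiving rail. Push it along the rail, out from under the arch, until it clicks into the next station; there turn the lock's dial click by click until its pointer faces the shackle and the bolt drops, then pull the U-shaped shackle straight up out of the lock. Finish while still holding the shackle in the gripper, upright and about a hand's width above the lock (its feet at least 5 cm clear), with the carrier in its station and the lid shut, and leave the things around the rail where they are.

Things in the scene. Friction and masses are not known exactly. Their poses are not given: they have to be found in the camera images.
- rail: receiving rail, fixed to the bench: aluminium base 210 x 440 x 8 mm with two guide rails and end stops, and a white reader arch over it. Origin: centre of the underside; x across the rail away from the robot, y along it to the robot's left, z up. The carrier travels along -y
- carrier (a joint): travel of the carrier along the rail's -y, m. 0: start, in the detent under the arch. 0.150: the next station, a sprung ball detent (about 5 to 10 N to enter or leave; it draws the carrier in over the last 4 mm and holds it). 0.185: end stop, past the station. Sliding friction about 1.5 N
- push_bar (a point): centre of the top of the push bar at the leading (-y) end of the carrier: an upright black bar 14 mm thick along the rail, 56 mm wide across it, 40 mm tall above the carrier's deck (deck top 34 mm above the bench). Axes as the rail's
- dial (a joint): angle of the lock dial, rad, counter-clockwise from above; 0: pointer faces the shackle (rail +y). Starts about 0.8 to 2.3, so the short way is clockwise. Sprung clicks (under 0.25 Nm) about every 0.39 rad, the last before the gate at about 0.47. At 0 the bolt drops into the gate and then holds the dial within about 0.06 rad
- dial_grip (a point): on the dial's axis, 30 mm above its housing (housing top 70 mm above the bench). Grip: upright black bar 13 mm thick, 36 to 42 mm long, 5.5 to 33.5 mm above the housing, on a round skirt 56 mm across. y axis: along the bar to its pointed end (the pointer), x: across it. The shackle's near leg is 58 mm from the axis towards rail +y; its crown stands 53 mm above the lock
- bolt (a joint): withdrawal of the lock bolt, m: about 0 (+-0.003) locked, over 0.006 when it has dropped into the gate and the shackle is free
- shackle: loose U-shaped shackle of 10 mm round steel bar, 0.09 to 0.15 kg, standing upright in two 13 mm holes 28 mm deep in the lock block; legs 36 mm apart along its y axis (parallel to the rail at the start), z up through the crown. Origin: midway between the ends of its legs. One leg passes through the eye of the lid's hasp strap
- shackle_crown (a point): middle of the shackle's straight top bar (on the bar's axis, 76 mm above the leg ends; the straight part is 22 mm long along y). Axes as the shackle's
- lock_top (a point): centre of the top of the lock block between the two shackle holes, moves with the carrier; 68 mm above the bench. Axes as the rail's
- lid (a joint): opening angle of the cassette's lid behind the lock, rad, 0 shut; held shut by its weight and by the shackle through its hasp strap
- petri_dish: glass Petri dish 69 mm across, 16 mm high, on the bench in front of the rail; origin centre of underside
- dropper: small dropper bottle, 25 mm across, 64 mm high, on the bench beyond the rail's -y end; origin centre of underside
- slide_box: cardboard box of microscope slides 35 x 83 x 60 mm, on the bench beyond the rail's -y end; origin centre of underside
- arch_beam (a point): centre of the underside of the arch's beam, 142 mm above the bench; the beam measures 274 mm along the rail's x, 92 mm along its y, 36 mm high; posts at both ends. Axes as the rail's

How it is judged:
By the outcome, as a careful person would: the job done as asked, in the order asked, and still so for the second after the job is handed in, while the arm keeps its last pose, push and grip.
It also fails if it takes over 72 s, if anything falls off the work surface, if the arm or the gripper's body presses on something with over 40 N, if the wrist force passes 120 N, or if a joint passes its speed limit or range.

## Working session

There is one attempt and no reset: what is moved stays moved. The work goes in short steps, Python scripts to look and compute and a shell command to move; the robot and the scene stay as the last step left them, time stands still between calls to the robot, and variables do not carry over. Pictures are saved under pics/ and viewed, at most 10 in all, crops included, and the job is handed in when it is done.

```bash
ls; mkdir -p pics; cat > h.py <<'E'
import numpy as np, cv2
from cell import manip
def snap(n,save=None):
    c=manip.camera(n)
    if save: cv2.imwrite('pics/'+save,c['color'][:,:,::-1])
    return c
def slopes(c,u,v):
    K=c['camera_matrix']; d=np.array([(u-K[0,2])/K[0,0],(v-K[1,2])/K[1,1]],float)
    s=d.copy()
    for _ in range(20): s=d/(1+c['k1']*(s@s))
    return s
def ray(c,u,v):
    s=slopes(c,u,v); return c['T'][:3,3],c['T'][:3,:3]@np.array([s[0],s[1],1])
def onz(c,u,v,z):
    o,d=ray(c,u,v); return o+d*(z-o[2])/d[2]
def cloud(c):
    K=c['camera_matrix']; h,w=c['range_z'].shape
    uu,vv=np.meshgrid(np.arange(w),np.arange(h))
    d=np.stack([(uu-K[0,2])/K[0,0],(vv-K[1,2])/K[1,1]],-1); s=d.copy()
    for _ in range(20): s=d/(1+c['k1']*(s**2).sum(-1,keepdims=True))
    z=c['range_z'][...,None]; P=np.concatenate([s*z,z],-1)
    return P@c['T'][:3,:3].T+c['T'][:3,3]
E
python3 - <<'E'
from h import *
for n in('top','side'):
    c=snap(n,n+'0.png'); print(n,c['camera_matrix'].tolist(),c['k1'],c['T'].round(3).tolist())
    np.save(n+'0.npy',cloud(c))
print(manip.read_state())
E
```

```text
pics
top [[518.3376941627705, 0.0, 325.37529196565816], [0.0, 518.3376941627705, 201.24236935429488], [0.0, 0.0, 1.0]] -0.04412078498127349 [[0.011, -0.998, 0.062, 468.481], [-1.0, -0.011, 0.003, -26.509], [-0.002, -0.062, -0.998, 1415.066], [0.0, 0.0, 0.0, 1.0]]
side [[363.7996640988019, 0.0, 319.0299367973078], [0.0, 363.7996640988019, 198.44064836061784], [0.0, 0.0, 1.0]] -0.009513853459273545 [[0.983, -0.062, 0.173, 395.737], [-0.182, -0.454, 0.872, -811.482], [0.024, -0.889, -0.457, 532.03], [0.0, 0.0, 0.0, 1.0]]
{'clock': 0.1, 'joints': array([ 1.27538133e+00,  3.00411742e-01,  1.52152607e+00,  2.18359485e-05,
        1.32067490e+00, -6.65740438e-02]), 'qd': array([ 0.00099041, -0.00253919, -0.00027699,  0.00041722,  0.00185536,
        0.00045174]), 'effort': array([ 5.06848610e-04, -5.32636929e+01, -3.53284371e+01,  7.09029450e-02,
        2.34229368e-02, -1.01724484e-04]), 'eef_pos': array([124.68256114, 535.4430003 , 204.94215294]), 'eef_rot': array([-3.14057626e+00, -8.89634348e-05,  2.91274624e+00]), 'wrist_force': array([ 0.00348796,  0.13493351, -0.59075848]), 'moment': array([-0.01178159, -0.01478161, -0.02679512]), 'finger_force': 0.0, 'finger_gap': 93.97063652428925}
```

View pics/top0.png

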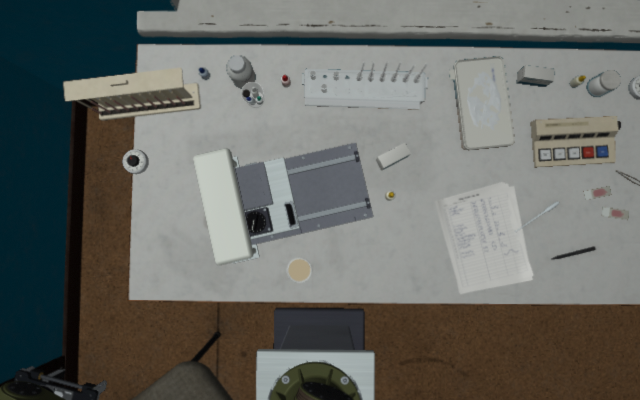

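View pics/side0.png

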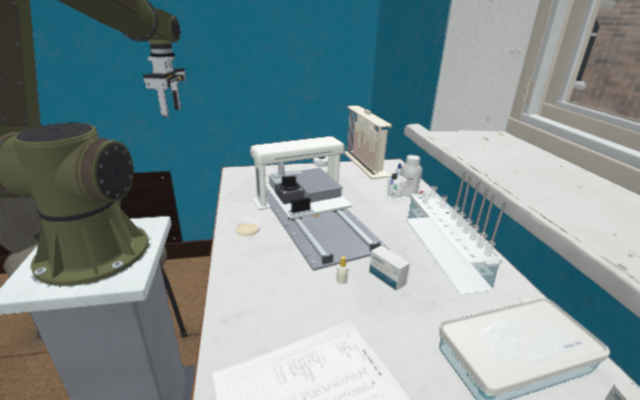

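The top view shows the arch (220,205), the push bar (290,214), the dial (260,220) partly beside the beam, the dish (299,270), the dropper (390,195) and the slide box (393,156). The side view shows the same, with the arm well out of the way.

```bash
python3 - <<'E'
from h import *
im=cv2.imread('pics/top0.png'); P=np.load('top0.npy')
crop=im[130:290,180:410]; cv2.imwrite('pics/c1.png',cv2.resize(crop,None,fx=3.4,fy=3.4,interpolation=cv2.INTER_CUBIC))
c=snap('top')
def rect(m,name,z):
    cs,_=cv2.findContours(m.astype(np.uint8),cv2.RETR_EXTERNAL,cv2.CHAIN_APPROX_NONE)
    for k in cs:
        if cv2.contourArea(k)<25: continue
        Q=np.array([onz(c,*p[0],z)[:2] for p in k],np.float32)
        r=cv2.minAreaRect(Q); u,v=k[:,0].mean(0)
        print(name,(u.round(),v.round()),np.round(r[0],1),np.round(r[1],1),round(r[2],1), 'h',np.nanmedian(P[k[:,0,1],k[:,0,0],2]).round(1))
H=P[...,2]; roi=np.zeros(H.shape,bool); roi[130:290,180:410]=1
g=im.max(2)
rect(roi&(g<45),'dark',74)
rect(roi&(H>160)&(H<200),'beam',178)
rect(roi&(H>62)&(H<85),'h62-85',74)
rect(roi&(H>5)&(H<140),'h5-140',8)
rect(roi&(H>25)&(H<45),'h25-45',34)
E
```

```text
dark (np.float64(255.0), np.float64(222.0)) [496.7 155.9] [56.9 49.3] 12.5 h 73.7
dark (np.float64(290.0), np.float64(214.0)) [517.6  68.2] [53.4 12.4] 13.4 h 72.1
beam (np.float64(223.0), np.float64(206.0)) [531.  222.7] [272.2  94.9] 13.7 h 170.0
h62-85 (np.float64(258.0), np.float64(221.0)) [497.2 150.5] [65.5 59.5] 13.7 h 68.9
h62-85 (np.float64(290.0), np.float64(214.0)) [517.2  68.7] [54. 14.] 13.4 h 71.9
h62-85 (np.float64(254.0), np.float64(186.0)) [591.2 164.6] [115.7  76.2] 13.7 h 66.7
h5-140 (np.float64(298.0), np.float64(271.0)) [367.9  47. ] [66.4 69.3] 85.1 h 15.8
h5-140 (np.float64(390.0), np.float64(195.0)) [ 573.7 -197.4] [23.1 29. ] 45.4 h 33.9
h5-140 (np.float64(393.0), np.float64(156.0)) [ 682.1 -205. ] [42.1 93.7] 28.8 h 42.9
h5-140 (np.float64(299.0), np.float64(195.0)) [567.8  35.2] [283.8 349.6] 11.0 h 8.9
h25-45 (np.float64(390.0), np.float64(195.0)) [ 572.4 -196.3] [21.4 24.2] 0.6 h 37.2
h25-45 (np.float64(273.0), np.float64(205.0)) [560.7 133. ] [195.5 135.1] 13.7 h 33.0
```

View pics/c1.png

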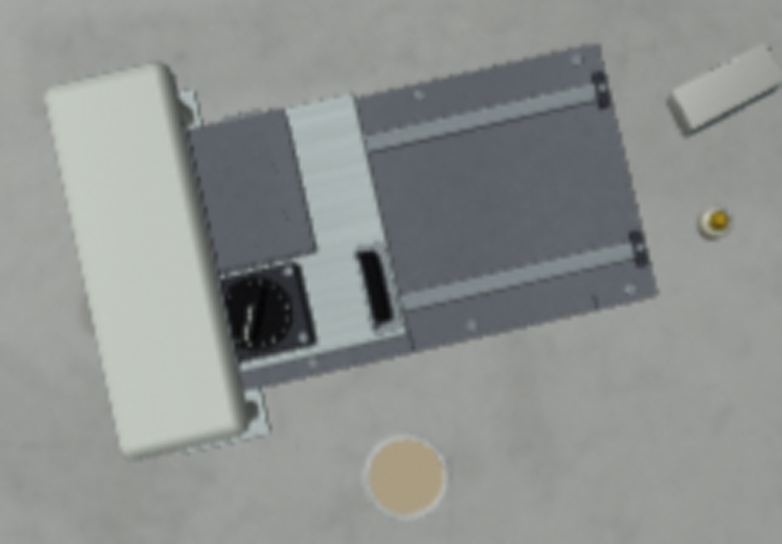

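The crop shows the push bar at about (377,287), the dial with a bar and light pointer mark at (258,310), the housing, and clear track to the right. The rail yaw is about 13.6°, and the front face of the beam is about 100 mm behind the push bar. I'll approach with the fingers closing across the rail.

```bash
python3 -m creep '0 0 0 0 0 0.05;0 0 0 0 0 0.05;0 0 0 0 0 0.05;0 0 0 0 0 0.05;0 0 0 0 0 0.05;0 0 0 0 0 0.05;0 0 0 0 0 0.052;-0.975 0.486 -0.1 0 0 0;-0.975 0.486 -0.1 0 0 0;-0.975 0.486 -0.1 0 0 0;-0.975 0.486 -0.1 0 0 0;-0.975 0.486 0 0 0 0;-0.975 0.486 0 0 0 0;-0.975 0.486 0 0 0 0;-0.975 0.486 0 0 0 0;-0.975 0.486 0 0 0 0;-0.975 0.486 0 0 0 0;-0.975 0.486 0 0 0 0;-0.975 0.486 0 0 0 0' 0
cat > d.py <<'E'
import sys,numpy as np
from cell import manip
# tool-axis deltas (units of 40mm) to a target x y z
s=manip.read_state(); y=s['eef_rot'][2]; t=np.array(list(map(float,sys.argv[1:4])))
d=t-s['eef_pos']; c,q=np.cos(y),np.sin(y)
print('delta units',np.round(np.array([c*d[0]+q*d[1], q*d[0]-c*d[1], -d[2]])/40,3),'pos',s['eef_pos'].round(1),'rot',s['eef_rot'].round(3),'t',s['clock'],'F',s['wrist_force'].round(1))
E
python3 d.py 517.4 68.5 39
```

```text
clock: 2.52
eef_pos: [461.7, 134.0, 221.4]
eef_rot: [-3.141, -0.0, 1.807]
wrist_force: [0.9, 1.2, 0.7]
finger_gap: 93.9
finger_force: 0.0
delta units [-1.916  0.97   4.56 ] pos [461.7 134.  221.4] rot [-3.141 -0.     1.807] t 2.525 F [0.9 1.2 0.7]
```

```bash
python3 -m creep '-0.96 0.485 0 0 0 0;-0.956 0.485 0 0 0 0;0 0 0.9 0 0 0;0 0 0.9 0 0 0;0 0 0.7 0 0 0;0 0 0 0 0 0' 0
python3 - <<'E'
from h import *
c=snap('side','side1.png'); im=c['color'][150:290,230:400]
cv2.imwrite('pics/c2.png',cv2.resize(im[:,:,::-1],None,fx=4,fy=4,interpolation=cv2.INTER_CUBIC))
E
python3 d.py 517.4 68.5 42
```

```text
clock: 3.28
eef_pos: [515.7, 69.7, 119.9]
eef_rot: [-3.138, -0.001, 1.807]
wrist_force: [-0.1, 0.5, -0.0]
finger_gap: 93.6
finger_force: 0.0
delta units [-0.036  0.013  1.987] pos [516.5  69.8 121.5] rot [-3.14  -0.     1.807] t 3.325 F [ 0.2 -0.5  0.8]
```

View pics/c2.png

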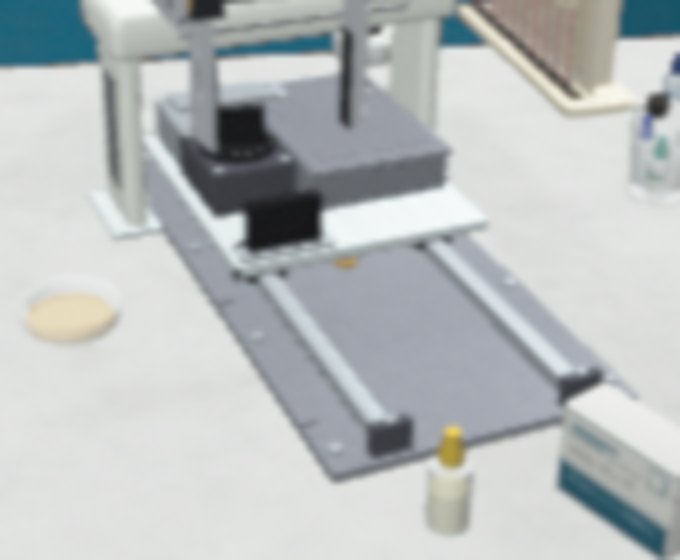

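The fingers at (205,90) and (350,80) straddle the push bar at (283,220). Next I descend and grip.

```bash
python3 -m creep '-0.036 0.013 0.7 0 0 0;0 0 0.7 0 0 0;0 0 0.58 0 0 0;0 0 0 0 0 0' 0 && python3 -m creep '0 0 0 0 0 0;0 0 0 0 0 0;0 0 0 0 0 0;0 0 0 0 0 0;0 0 0 0 0 0;0 0 0 0 0 0' 1 40; python3 d.py 517.4 68.5 42
```

```text
clock: 3.82
eef_pos: [517.5, 68.5, 42.5]
eef_rot: [-3.141, -0.0, 1.807]
wrist_force: [-0.1, -0.3, 0.0]
finger_gap: 94.0
finger_force: 0.0
clock: 4.58
eef_pos: [518.4, 68.7, 42.6]
eef_rot: [3.14, 0.0, 1.807]
wrist_force: [7.2, 2.6, -1.6]
finger_gap: 56.4
finger_force: 40.0
delta units [ 0.002 -0.026  0.014] pos [518.4  68.7  42.6] rot [3.14  0.    1.807] t 4.575 F [ 7.2  2.6 -1.6]
```

```bash
python3 -m creep '-0.25 0.03 0 0 0 0;-0.25 0 0 0 0 0;-0.25 0 0 0 0 0;-0.25 0 0 0 0 0;-0.25 0 0 0 0 0;-0.25 0 0 0 0 0;-0.25 0 0 0 0 0;-0.25 0 0 0 0 0;-0.25 0 0 0 0 0;-0.25 0 0 0 0 0;-0.25 0 0 0 0 0;-0.25 0 0 0 0 0;-0.25 0 0 0 0 0;-0.25 0 0 0 0 0;-0.25 0 0 0 0 0;0 0 0 0 0 0;0 0 0 0 0 0'; python3 d.py 553.7 -77.1 42
```

```text
clock: 6.7
eef_pos: [553.7, -77.3, 42.5]
eef_rot: [-3.142, 0.001, 1.807]
wrist_force: [-4.9, -2.2, 5.5]
finger_gap: 55.4
finger_force: 40.0
delta units [0.005 0.    0.014] pos [553.7 -77.3  42.5] rot [-3.142e+00  1.000e-03  1.807e+00] t 6.7 F [-4.9 -2.2  5.5]
```

```bash
python3 -m creep '0 0 0 0 0 0;0 0 0 0 0 0;0 0 0 0 0 0;0 0 0 0 0 0;0 0 -0.9 0 0 0;0 0 -0.9 0 0 0;0 0 -0.9 0 0 0;0 0 -0.9 0 0 0;-0.7 -0.9 0 0 0 0;-0.7 -0.9 0 0 0 0;-0.7 -0.9 0 0 0 0;-0.7 -0.9 0 0 0 0;-0.7 -0.9 0 0 0 0;0 0 0 0 0 0;0 0 0 0 0 0' 0
python3 - <<'E'
from h import *
c=snap('top','top2.png'); s=snap('side','side2.png')
im=c['color'][:,:,::-1]; P=cloud(c);H=P[...,2]; np.save('top2.npy',P)
a=cv2.resize(im[160:260,240:340],None,fx=5.5,fy=5.5,interpolation=cv2.INTER_CUBIC)
cv2.imwrite('pics/c3.png',a)
roi=np.zeros(H.shape,bool); roi[150:270,230:345]=1
def rect(m,name,z):
    cs,_=cv2.findContours(m.astype(np.uint8),cv2.RETR_EXTERNAL,cv2.CHAIN_APPROX_NONE)
    for k in cs:
        if cv2.contourArea(k)<12: continue
        Q=np.array([onz(c,*p[0],z)[:2] for p in k],np.float32)
        r=cv2.minAreaRect(Q); u,v=k[:,0].mean(0)
        print(name,(u.round(),v.round()),np.round(r[0],1),np.round(r[1],1),round(r[2],1), 'h',np.nanmedian(P[k[:,0,1],k[:,0,0],2]).round(1))
rect(roi&(im.max(2)<45),'dark',74)
rect(roi&(H>62)&(H<90),'62-90',70)
rect(roi&(H>88)&(H<140),'>88',103.5)
rect(roi&(H>108)&(H<140),'>108',121)
E
python3 d.py 532 5 150
```

```text
clock: 8.57
eef_pos: [411.9, -255.0, 186.3]
eef_rot: [3.141, -0.0, 1.807]
wrist_force: [0.5, 0.5, -0.4]
finger_gap: 94.1
finger_force: 0.0
dark (np.float64(311.0), np.float64(208.0)) [531.3  13.6] [56.  54.6] 14.7 h 75.1
62-90 (np.float64(344.0), np.float64(197.0)) [561.8 -68.3] [33.9  5.2] 0.5 h 70.2
62-90 (np.float64(296.0), np.float64(191.0)) [582.1  56.3] [185.8 168.1] 13.6 h 67.3
>88 (np.float64(282.0), np.float64(215.0)) [514.3  87.3] [10.6 46.2] 12.8 h 116.6
>88 (np.float64(311.0), np.float64(208.0)) [529.6  13.7] [12.9 41.3] 81.3 h 101.9
>108 (np.float64(281.0), np.float64(215.0)) [513.7  86.8] [10.  43.6] 12.8 h 117.4
delta units [5.602 4.437 0.905] pos [ 412.2 -254.5  186.2] rot [ 3.141 -0.     1.808] t 8.675 F [ 0.1 -0.4 -0.1]
```

View pics/c3.png

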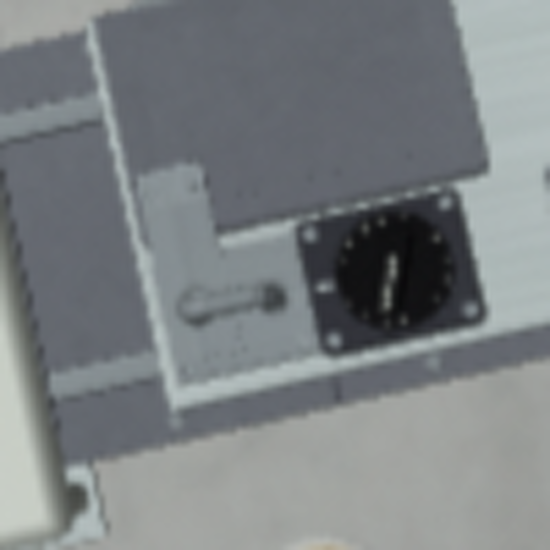

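The carrier is in the station. The crop shows the dial at about (398,272) with its bar tilted to the upper right, and the shackle crown at (235,300). Shackle offset from the dial measures about 75 mm (76 mm expected). The pointer faces the robot side, so the dial is at about 1.2 rad. I'll go above the dial and close partway.

```bash
python3 -m creep '0.726 0.555 0 0 0 0;0.726 0.555 0 0 0 0;0.726 0.555 0 0 0 0;0.726 0.555 0 0 0 0;0.726 0.555 0 0 0 0;0.726 0.555 0 0 0 0;0.726 0.555 0 0 0 0;0.726 0.555 0 0 0 0;0 0 0 0 0 -0.055;0 0 0 0 0 -0.055;0 0 0 0 0 -0.055;0 0 0 0 0 -0.055;0 0 0 0 0 -0.055;0 0 0 0 0 -0.055;0 0 0 0 0 -0.055;0 0 0.8 0 0 0;0 0 0 0 0 0;0 0 0 0 0 0' 0.57; python3 d.py 529.8 13.2 80
```

```text
clock: 10.92
eef_pos: [530.3, 12.7, 155.2]
eef_rot: [3.142, 0.001, 3.017]
wrist_force: [0.3, -0.0, -0.2]
finger_gap: 40.5
finger_force: 0.0
delta units [0.013 0.011 1.879] pos [530.3  12.7 155.2] rot [3.142e+00 1.000e-03 3.017e+00] t 10.925 F [ 0.3 -0.  -0.2]
```

```bash
python3 -m creep '0 0 0.5 0 0 0;0 0 0.5 0 0 0;0 0 0.5 0 0 0;0 0 0.37 0 0 0;0 0 0 0 0 0' && python3 -m creep '0 0 0 0 0 0;0 0 0 0 0 0;0 0 0 0 0 0;0 0 0 0 0 0;0 0 0 0 0 0;0 0 0 0 0 0' 1 20; python3 - <<'E'
from h import *
print(manip.read_state()['moment'])
c=snap('side','side3.png'); im=c['color'][150:290,230:400]
cv2.imwrite('pics/c4.png',cv2.resize(im[:,:,::-1],None,fx=4,fy=4,interpolation=cv2.INTER_CUBIC))
E
```

```text
clock: 11.55
eef_pos: [529.8, 12.2, 79.2]
eef_rot: [-3.142, -0.001, 3.017]
wrist_force: [-0.1, 0.5, -0.0]
finger_gap: 40.1
finger_force: 0.0
clock: 12.3
eef_pos: [530.3, 12.4, 79.9]
eef_rot: [3.141, 0.001, 3.016]
wrist_force: [2.0, 5.0, 4.9]
finger_gap: 12.9
finger_force: 20.0
[ 0.8957613  -0.3876381  -0.17479496]
```

View pics/c4.png

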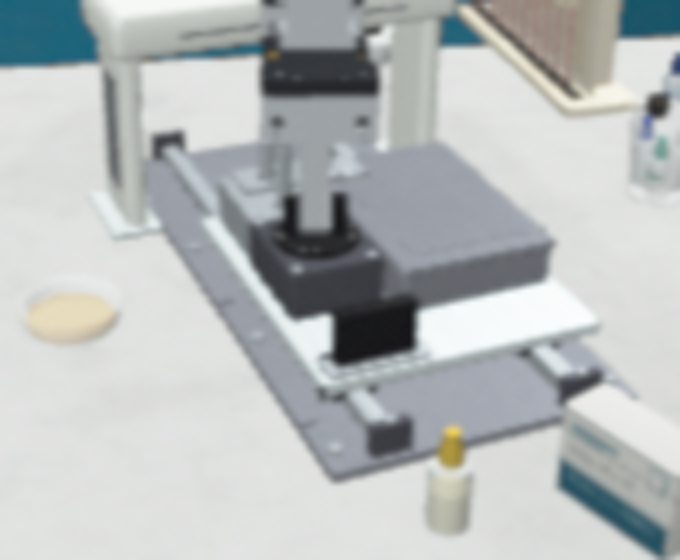

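The fingers hold the dial bar at (315,210), gap 12.9 mm as expected. Now turn clockwise, slowly.

```bash
python3 -m creep '0 0 0 0 0 0;0 0 0 0 0 0.02;0 0 0 0 0 0.02;0 0 0 0 0 0.02;0 0 0 0 0 0.02;0 0 0 0 0 0.02;0 0 0 0 0 0.02;0 0 0 0 0 0.02;0 0 0 0 0 0.02;0 0 0 0 0 0.02;0 0 0 0 0 0.02;0 0 0 0 0 0.02;0 0 0 0 0 0.02;0 0 0 0 0 0.02;0 0 0 0 0 0.02' 1 45; python3 -c "
from h import *; s=manip.read_state(); print(s['moment'],s['wrist_force'],s['eef_rot'])"
python3 -m creep '0 0 0 0 0 0.02;0 0 0 0 0 0.02;0 0 0 0 0 0.02;0 0 0 0 0 0.02;0 0 0 0 0 0.025;0 0 0 0 0 0;0 0 0 0 0 0' ; python3 -c "
from h import *; s=manip.read_state(); print(s['moment'],s['wrist_force'],s['eef_rot'])"
```

```text
clock: 14.22
eef_pos: [531.1, 13.2, 80.0]
eef_rot: [3.138, 0.001, 2.135]
wrist_force: [8.3, 11.6, -0.3]
finger_gap: 12.9
finger_force: 45.0
[ 2.05036209 -1.68968708  0.13399253] [ 8.34143716 11.632583   -0.34092512] [3.13791375e+00 5.38966751e-04 2.13528050e+00]
clock: 15.1
eef_pos: [531.7, 12.9, 80.0]
eef_rot: [3.137, -0.0, 1.807]
wrist_force: [13.2, 9.5, -4.0]
finger_gap: 12.9
finger_force: 45.0
[ 1.75153067e+00 -2.51775285e+00  7.37065270e-04] [13.23861564  9.51504497 -3.95054565] [ 3.13657112e+00 -4.79750162e-05  1.80709522e+00]
```

```bash
cat > m.py <<'E'
from cell import manip
s=manip.read_state(); print('M',s['moment'].round(3),'yaw',round(s['eef_rot'][2],4),'q6',round(s['joints'][5],4))
E
python3 -m creep '0.02 0.03 0 0 0 0;0 0 0 0 0 0;0 0 0 0 0 0'; python3 m.py
python3 -m creep '0 0 0 0 0 0.025;0 0 0 0 0 0;0 0 0 0 0 0'; python3 m.py
python3 -m creep '0 0 0 0 0 -0.05;0 0 0 0 0 0;0 0 0 0 0 0'; python3 m.py
```

```text
clock: 15.48
eef_pos: [531.7, 13.2, 80.0]
eef_rot: [3.139, 0.001, 1.807]
wrist_force: [6.2, 2.1, 1.9]
finger_gap: 12.3
finger_force: 45.0
M [ 0.505 -1.122 -0.023] yaw 1.8071 q6 -0.2804
clock: 15.85
eef_pos: [531.8, 13.3, 80.0]
eef_rot: [3.139, 0.0, 1.729]
wrist_force: [6.7, 3.2, 1.8]
finger_gap: 12.5
finger_force: 45.0
M [ 0.58  -1.335  0.016] yaw 1.7285 q6 -0.2018
clock: 16.23
eef_pos: [531.6, 13.2, 80.0]
eef_rot: [3.14, 0.001, 1.886]
wrist_force: [4.6, 3.3, 2.6]
finger_gap: 12.5
finger_force: 45.0
M [ 0.567 -0.931  0.005] yaw 1.8857 q6 -0.359
```

```bash
python3 -m creep '0 0 0 0 0 0.015;0 0 0 0 0 0.015;0 0 0 0 0 0.015;0 0 0 0 0 0'; python3 m.py
python3 -m creep '0 0 0 0 0 0.02;0 0 0 0 0 0;0 0 0 0 0 0'; python3 m.py
python3 - <<'E'
from h import *
c=snap('side','side4.png'); im=c['color'][170:250,260:340]
cv2.imwrite('pics/c5.png',cv2.resize(im[:,:,::-1],None,fx=7,fy=7,interpolation=cv2.INTER_CUBIC))
E
```

```text
clock: 16.73
eef_pos: [531.8, 13.3, 80.0]
eef_rot: [3.139, 0.0, 1.744]
wrist_force: [5.7, 2.0, 1.0]
finger_gap: 12.8
finger_force: 45.0
M [ 0.585 -1.272 -0.043] yaw 1.7435 q6 -0.2168
clock: 17.1
eef_pos: [531.8, 13.3, 80.0]
eef_rot: [3.139, 0.0, 1.682]
wrist_force: [7.5, 2.9, 1.3]
finger_gap: 12.8
finger_force: 45.1
M [ 0.517 -1.258  0.358] yaw 1.6819 q6 -0.155
```

View pics/c5.png

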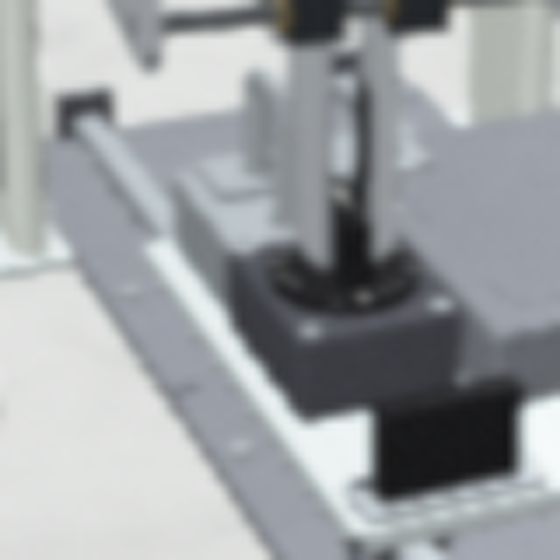

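```bash
python3 -m creep '0 0 0 0 0 -0.03;0 0 0 0 0 -0.03;0 0 0 0 0 -0.01;0 0 0 0 0 0;0 0 0 0 0 0'; python3 m.py
python3 -m creep '0 0 0 0 0 -0.02;0 0 0 0 0 0;0 0 0 0 0 0'; python3 m.py
```

```text
clock: 17.77
eef_pos: [531.6, 13.2, 80.0]
eef_rot: [3.14, 0.001, 1.901]
wrist_force: [4.7, 2.1, 2.9]
finger_gap: 12.7
finger_force: 45.0
M [ 0.576 -0.963 -0.031] yaw 1.9012 q6 -0.3746
clock: 18.15
eef_pos: [531.5, 13.2, 80.0]
eef_rot: [3.14, 0.001, 1.963]
wrist_force: [4.5, 4.0, 2.7]
finger_gap: 12.5
finger_force: 45.0
M [ 0.516 -1.058 -0.339] yaw 1.9628 q6 -0.4363
```

The free play spans yaw 1.70 to 1.93 with a hard wall on each side, so the bolt has dropped. Next: recentre, release, and go to the shackle crown.

```bash
python3 -m creep '0 0 0 0 0 0.025;0 0 0 0 0 0.02;0 0 0 0 0 0' && python3 -m creep '0 0 0 0 0 0;0 0 0 0 0 0;0 0 0 0 0 0;0 0 -0.4 0 0 0;0 0 -0.7 0 0 0;0 0 -0.7 0 0 0;0 0 -0.4 0 0 0;0 0 0 0 0 0' 0.57
python3 - <<'E'
from h import *
for n in('top',):
    c=snap(n,'top5.png'); H=cloud(c)[...,2]
P=cloud(c); roi=np.zeros(H.shape,bool); roi[195:235,265:300]=1
m=roi&(H>108)&(H<130); k=np.argwhere(m); print(len(k), k.min(0) if len(k) else '', k.max(0) if len(k) else '')
if len(k):
    Q=np.array([onz(c,u,v,121)[:2] for v,u in k],np.float32); print(cv2.minAreaRect(Q),Q.mean(0))
E
python3 d.py 514 87 150
```

```text
clock: 18.52
eef_pos: [531.7, 13.2, 80.0]
eef_rot: [3.139, 0.001, 1.821]
wrist_force: [7.0, 3.6, 2.9]
finger_gap: 13.2
finger_force: 45.0
clock: 19.52
eef_pos: [531.2, 13.2, 168.5]
eef_rot: [3.14, 0.001, 1.823]
wrist_force: [0.1, 0.5, -0.7]
finger_gap: 40.5
finger_force: 0.0
0  
delta units [1.891 0.054 0.434] pos [530.8  13.2 167.4] rot [3.141 0.    1.823] t 19.575 F [-0.3  0.1 -0.3]
```

```bash
python3 -m creep '0.64 0.02 0 0 0 0.005;0.64 0.02 0 0 0 0;0.61 0.014 0 0 0 0;0 0 0.4 0 0 0;0 0 0 0 0 0;0 0 0 0 0 0'; python3 d.py 514 87 97
python3 - <<'E'
from h import *
c=snap('side','side6.png'); im=c['color'][160:240,250:330]
cv2.imwrite('pics/c6.png',cv2.resize(im[:,:,::-1],None,fx=7,fy=7,interpolation=cv2.INTER_CUBIC))
E
```

```text
clock: 20.32
eef_pos: [514.9, 86.4, 151.0]
eef_rot: [-3.141, -0.0, 1.806]
wrist_force: [-0.3, 1.1, -0.2]
finger_gap: 40.5
finger_force: 0.0
delta units [ 0.019 -0.018  1.351] pos [514.9  86.4 151. ] rot [-3.141 -0.     1.806] t 20.325 F [-0.3  1.1 -0.2]
```

View pics/c6.png

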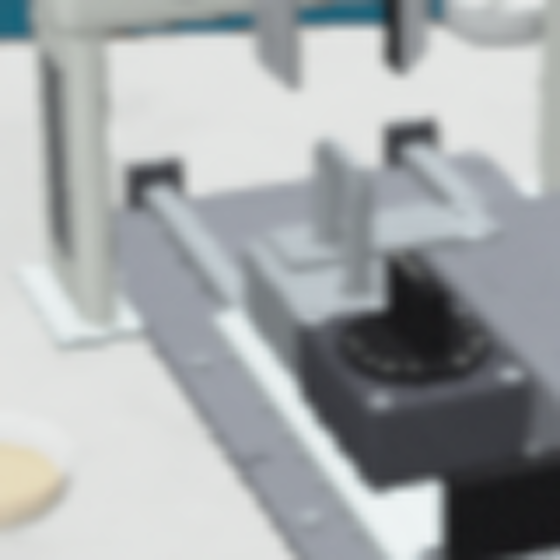

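The fingers at (275,50) and (405,40) sit above and either side of the shackle crown (345,165). The dial bar (425,290) is in line with the shackle. I descend and close.

```bash
python3 -m creep '0.02 -0.018 0.45 0 0 0;0 0 0.45 0 0 0;0 0 0.44 0 0 0;0 0 0 0 0 0' && python3 -m creep '0 0 0 0 0 0;0 0 0 0 0 0;0 0 0 0 0 0;0 0 0 0 0 0;0 0 0 0 0 0' 1 15; python3 m.py
```

```text
clock: 20.88
eef_pos: [513.6, 87.3, 97.2]
eef_rot: [-3.14, -0.0, 1.806]
wrist_force: [0.3, -0.2, 0.5]
finger_gap: 40.1
finger_force: 0.0
clock: 21.5
eef_pos: [514.2, 87.8, 98.2]
eef_rot: [3.141, 0.0, 1.807]
wrist_force: [-0.2, -0.6, 2.7]
finger_gap: 9.2
finger_force: 15.0
M [-0.069  0.073 -0.014] yaw 1.807 q6 -0.1373
```

Gripped on the 10 mm bar with hardly any side load. Now a firmer grip and a slow lift to test.

```bash
python3 -m creep '0 0 0 0 0 0;0 0 0 0 0 0;0 0 -0.1 0 0 0;0 0 -0.1 0 0 0;0 0 -0.1 0 0 0;0 0 0 0 0 0' 1 40; python3 m.py
```

```text
clock: 22.25
eef_pos: [514.0, 87.8, 110.1]
eef_rot: [3.141, 0.0, 1.807]
wrist_force: [-0.4, 0.1, -0.1]
finger_gap: 9.0
finger_force: 39.9
M [-0.075 -0.051  0.004] yaw 1.807 q6 -0.1374
```

```bash
python3 -m creep '0 0 -0.15 0 0 0;0 0 -0.15 0 0 0;0 0 -0.15 0 0 0;0 0 -0.2 0 0 0;0 0 -0.3 0 0 0;0 0 -0.3 0 0 0;0 0 -0.3 0 0 0;0 0 -0.3 0 0 0;0 0 -0.3 0 0 0;0 0 -0.2 0 0 0;0 0 -0.1 0 0 0;0 0 0 0 0 0;0 0 0 0 0 0;0 0 0 0 0 0'; python3 - <<'E'
from h import *
c=snap('side','side7.png'); im=c['color'][110:250,240:400]
cv2.imwrite('pics/c7.png',cv2.resize(im[:,:,::-1],None,fx=4,fy=4,interpolation=cv2.INTER_CUBIC))
t=snap('top'); P=cloud(t)
K=np.load('top0.npy')
E
```

```text
clock: 24.0
eef_pos: [513.9, 87.7, 207.5]
eef_rot: [-3.141, -0.0, 1.807]
wrist_force: [0.7, 0.2, -1.6]
finger_gap: 9.1
finger_force: 39.9
```

View pics/c7.png

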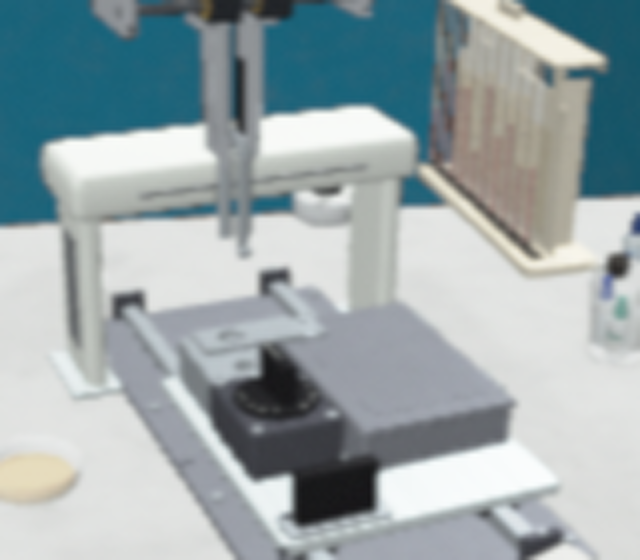

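The picture shows the shackle upright in the fingers, feet at (225,235) and (245,250), with empty holes in the lock and the lid shut. I'll check that the carrier hasn't moved since it was parked.

```bash
python3 - <<'E'
from h import *
for n in('side2.png','side7.png'):
    im=cv2.imread('pics/'+n); m=(im.max(2)<45).astype(np.uint8); m[:215]=0; m[250:]=0; m[:,:300]=0; m[:,345:]=0
    k=np.argwhere(m); print(n,len(k),k.mean(0),k.min(0),k.max(0))
E
python3 d.py 514 87 207
```

```text
side2.png 221 [232.18099548 322.88235294] [225 314] [239 332]
side7.png 223 [232.53811659 322.96412556] [226 314] [240 333]
delta units [-0.018 -0.002  0.016] pos [513.9  87.7 207.7] rot [-3.141 -0.     1.807] t 24.1 F [-0.4  1.  -1.3]
```

```bash
python3 -c "
from cell import manip; print(manip.sign_off())"
```

```text
the job is handed in; nothing more can be done
None
```

I handed the job in at about 24 s: the carrier is at its station, the dial is at the gate with the bolt dropped, the lid is shut, and the shackle is held upright about 80 mm above the lock.

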